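# Load the pudding steamer

### The job

Get the steel pot ready for steaming two puddings: stand the copper ring flat in the middle of the pot, set the blue-lidded tin squarely on the ring, then the yellow-lidded tin squarely on the blue one, and last put the lid on so that it sits level and fully home in the pot's mouth. Set everything down gently rather than dropping it, and leave the pots, the red-lidded tin and the mug where they stand.

Things in the scene. Friction and masses are not known exactly. Their poses are not given: they have to be found in the camera images.
- steel_pot: Open steel (silver-grey) cooking pot, dark handles: outer diameter 176 mm, height 105 mm, inside diameter 168 mm, inner floor 5 mm above the origin; lug handles on its +y and -y sides reach 114 mm from the axis at height 73 to 89 mm. Origin at the centre of its underside, z up along its axis. Loose and empty on the counter, over 1 kg. This is the pot to load.
- blue_pot: Open blue enamel cooking pot, same size as the steel one: outer diameter 176 mm, height 105 mm, inside diameter 168 mm, inner floor 5 mm above the origin; lug handles on its +y and -y sides reach 114 mm from the axis at height 73 to 89 mm. Origin at the centre of its underside, z up along its axis. Loose and empty on the counter, over 1 kg. Not used.
- pot_lid: Steel lid, disc of diameter 180 mm; the plug under it (diameter 160 mm, 8 mm deep, chamfered) fits the pot's mouth with 4 mm to spare; seated, the origin is 97 mm above the pot's. Black knob in the middle: diameter 26 mm, 26 to 48 mm above the origin; disc top at 18 mm. About 0.3 kg. Origin at the centre of the plug's underside, z up. Starts right way up on the counter.
- stand_ring: Copper stand ring, a short open tube: outer diameter 60 mm, inner diameter 44 mm, height 22 mm. Origin at the centre of its underside, z up along its axis. Starts flat on the counter.
- blue_tin: Closed flat-topped round pudding tin, silver with a blue lid covering its top 14 mm: diameter 60 mm, total height 34 mm. Origin at the centre of its underside, z up along its axis. Starts upright on the counter.
- yellow_tin: Closed flat-topped round pudding tin, silver with a yellow lid covering its top 14 mm: diameter 60 mm, total height 28 mm. Origin at the centre of its underside, z up along its axis. Starts upright on the counter.
- red_tin: Closed flat-topped round pudding tin, silver with a red lid covering its top 14 mm: diameter 60 mm, total height 34 mm. Origin at the centre of its underside, z up along its axis. Starts upright on the counter. Not used.
- mug: White mug, rim diameter 64 mm, height 70 mm, handle on its +y side. Origin at the centre of its underside, z up along its axis. Not used.
Things that resemble listed ones, but are neither listed nor needed, are in the scene too. There is more than one size of the blue_tin; the one meant has the size given above. Of the things that look like the pot_lid, the smaller one is meant.

How it is judged:
By the outcome, as a careful person would: the job done as asked, in the order asked, and still so for the second after the job is handed in, with the robot touching nothing.
It also fails if it takes over 136 s, if anything falls off the work surface, if the arm or the gripper's body presses on something with over 40 N, if the wrist force passes 120 N, or if a joint passes its speed limit or range.

### The arm

A 6-joint arm with a two-finger parallel gripper is mounted at the origin on the work surface. World frame = base frame: x ahead of the robot, y to its left, z up, the work surface at z = 0. Lengths are in mm, angles in rad, forces in N, time in s.
With the tool pointing down it reaches from about 250 to 725 mm from the base axis. Payload 9.7 kg.
Tool frame: the origin (TCP) lies at the very end of the fingers, on their centre line; the grasp point (between the pads) lies 19 mm behind it; z points along the fingers, y is the line along which they close (so a half turn about z gives the same grasp; the last joint's range is limited). The gripper opens to 85 mm and grips with 20 to 120 N. Pads are 22 mm wide; open, the fingers measure 114 mm over their backs; the gripper's body (76 mm by 85 mm) begins 54 mm behind the grasp point. The pads swing forward as they close: fully open they stand 13 mm farther back than shut.
Start: joints at [-1.281, 0.087, 0.176, 1.66, 0, 1.571], TCP at [157.166, -527.063, 231.284] pointing down, gripper open.
Joint ranges: [-3.13, 3.13], [-0.85, 1.81], [-1.15, 1.24], [-2.2, 2.28], [-1.44, 1.52], [-3.14, 3.14]. Speed limits (rad/s): [2.22, 2.22, 2.57, 3.14, 3.14, 3.14].

### API

Orientations are given as a unit quaternion [w, x, y, z].
In Python, from workcell import manip, optics, order gives the robot as it stands.
- The arm moves only by the shell command python3 -m inch 'ROWS' [FORCE]. ROWS is JSON, a list of rows, each an object with "gripper": the finger opening in m, from 0 to 0.0854; "slide": the shift along the tool's x, y, z in m, a list of three; "rot": the turn, a rotation vector about the tool's x, y, z in rad, a list of three. In form: [{"gripper": gripper, "slide": [x, y, z], "rot": [ax, ay, az]}, ...]. A call has 1 to 10 rows; each row is the pose to reach, as a shift and turn from the pose commanded when the call began, along the tool's axes at that moment; what a row does not reach only later rows make up. A row lasts 1/12 s, in which the tool goes at most 41.7 mm and 7.16 degrees, less where a joint would pass 70% of its speed; a pose out of reach is approached as far as the arm can. A call with a gripper value outside its range is refused whole. The fingers move at their own pace and stop on an object; FORCE is the grip in N (left out, the last holds). Time passes only in rows, so rows that repeat a pose let the fingers close. It gives the time, the measured TCP pose, the force, the opening and the grip force at its end, in the units of the state.
- manip.sense(): the state, without advancing time (a new reading comes with each control period).
- optics.snapshot(name): name is "scene" or "top" or "wrist"; returns (picture, depth): 384x512x3 uint8, red, green, blue; 384x512 float32, mm along the optical axis (not along the pixel's ray), 0 where there is no reading.
- optics.calibration(name): a dict with "fx", "fy", "cx", "cy" (pixels), "dist" ([k1, k2, p1, p2, k3] as OpenCV has them; the pictures are not rectified), "R" (3x3) and "t" (3): a world point X has camera coordinates R X + t. Camera axes: x right, y down, z forward; pixel columns grow to the right and rows downward; lengths in mm; the calibration is good to about 2 mm. A picture is of the moment at which its call begins: read the wrist's pose just before it. calibration takes no time and is no camera call; for the wrist camera it gives the pose at the moment of the call.
- order.hand_in(): hands the job in; it is judged then, once.
The state is a dict: "time_s": time; "qpos": joint angles; "dq": joint speeds; "joint_torque": joint torques, N m; "tool_pos": TCP position; "ee_rot": TCP orientation; "ft_force": force on the tool from outside, world axes, zero at the start; "ft_torque": the same for the moment, N m; "opening": finger opening in mm; "gripper_force": force on a finger pad.
Only numpy, scipy, OpenCV 4.12 (cv2) and the standard library are available. Lean on these libraries where they do the work, as an engineer would, in place of code of your own. Each camera call takes 0.05 s, during which the arm holds its last target. There are 200 camera calls.

## Working session

There is one attempt and no reset: what is moved stays moved. The work goes in short steps, Python scripts to look and compute and a shell command to move; the robot and the scene stay as the last step left them, time stands still between calls to the robot, and variables do not carry over. Pictures are saved under pics/ and viewed, at most 14 in all, crops included, and the job is handed in when it is done.

```bash
mkdir -p pics; ls; python3 - <<'E'
from workcell import manip, optics, order
import cv2, numpy as np
print(manip.sense())
for n in ("scene","top"):
    p,d=optics.snapshot(n); cv2.imwrite(f"pics/{n}0.png",p[:,:,::-1]); np.savez(f"{n}0.npz",p=p,d=d)
    c=optics.calibration(n); print(n,{k:np.round(v,3).tolist() for k,v in c.items()})
E
```

```text
pics
{'time_s': 0.0, 'qpos': array([-1.28101497e+00,  8.74361775e-02,  1.75132327e-01,  1.65979424e+00,
       -6.19719506e-06,  1.57079684e+00]), 'dq': array([-0.0008712 , -0.00049917,  0.00164114, -0.00148858, -0.00024987,
       -0.00058447]), 'joint_torque': array([ 1.42107842e-04, -5.20384026e+01,  4.64805150e+01,  1.60335976e-02,
       -1.79131700e-05, -5.14099909e-06]), 'tool_pos': array([ 157.09131911, -526.84943056,  230.59527798]), 'ee_rot': array([-6.43612072e-04,  9.89521523e-01,  1.44383971e-01, -9.70430568e-05]), 'ft_force': array([-0.12200497, -0.38131769,  0.43364465]), 'ft_torque': array([ 0.00324564, -0.02469288,  0.00241008]), 'gripper_force': 0.0, 'opening': 85.52729823757136}
scene {'fx': 407.176, 'fy': 407.176, 'cx': 253.177, 'cy': 193.809, 'dist': [-0.13, 0.0, 0.0, 0.0, 0.0], 'R': [[-0.807, 0.591, 0.01], [0.449, 0.625, -0.638], [-0.384, -0.51, -0.77]], 't': [318.294, -153.233, 1155.416]}
top {'fx': 383.974, 'fy': 383.974, 'cx': 252.447, 'cy': 186.449, 'dist': [-0.06, 0.0, 0.0, 0.0, 0.0], 'R': [[0.019, -0.999, 0.028], [-0.996, -0.022, -0.091], [0.092, -0.026, -0.995]], 't': [-11.281, 428.93, 880.408]}
```

View pics/scene0.png

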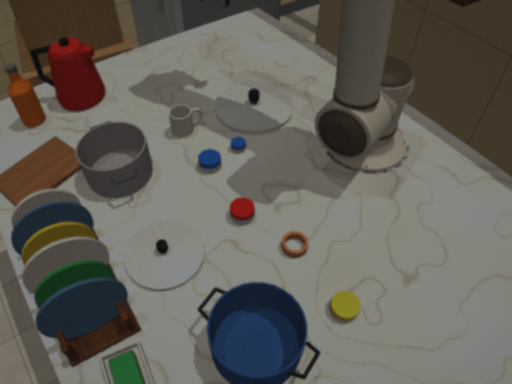

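View pics/top0.png

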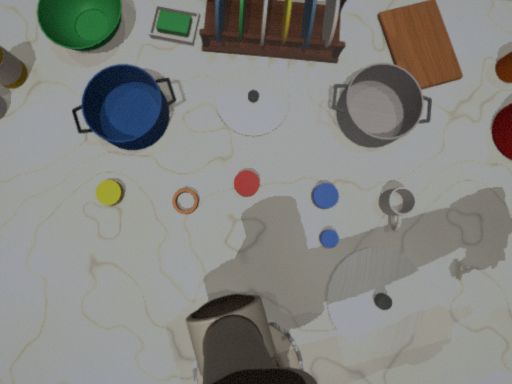

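The scene view shows the steel pot (115,160), blue pot (257,335), two lids (163,255) and (254,108), blue tins (209,159) and (238,144), the red tin (242,209), the ring (295,243) and the yellow tin (345,306).
The same things in the top view are at: steel pot (380,103), blue pot (125,107), lids (253,96) and (370,290), blue tins (325,196) large and (329,238) small, red tin (247,183), ring (186,201), yellow tin (109,192), mug (397,202).

Look-alikes, in top pixels:
- **Lids:** (253,96) or (370,290).
- **Blue tins:** (325,196) or (329,238).
- **Pots:** steel (380,103) or blue (125,107).

I'll measure sizes next.

```bash
cat > h.py <<'E'
from workcell import manip, optics, order
import cv2, numpy as np
from scipy.optimize import least_squares
def world(name,px,z=None,d=None,c=None):
    """pixels (N,2) -> world, by depth d or plane z"""
    c=c or optics.calibration(name); K=np.array([[c['fx'],0,c['cx']],[0,c['fy'],c['cy']],[0,0,1.]])
    n=cv2.undistortPoints(np.float64(px).reshape(-1,1,2),K,np.array(c['dist'])).reshape(-1,2)
    r=np.c_[n,np.ones(len(n))]; R=np.array(c['R']);t=np.array(c['t'])
    o=-R.T@t; v=r@R
    if d is not None: return o+v*np.asarray(d).reshape(-1,1)
    return o+v*((z-o[2])/v[:,2])[:,None]
def proj(name,X,c=None):
    c=c or optics.calibration(name); K=np.array([[c['fx'],0,c['cx']],[0,c['fy'],c['cy']],[0,0,1.]])
    return cv2.projectPoints(np.float64(X).reshape(-1,1,3),cv2.Rodrigues(np.array(c['R']))[0],np.array(c['t']),K,np.array(c['dist']))[0].reshape(-1,2)
def cloud(name,d,c=None):
    v,u=np.mgrid[:384,:512]; W=world(name,np.c_[u.ravel(),v.ravel()],d=d.ravel(),c=c).reshape(384,512,3); W[d==0]=np.nan; return W
def hull(P): 
    (c,r)=cv2.minEnclosingCircle(np.float32(P)); return np.round(c,1),round(r,1)
E
python3 - <<'E'
from h import *
for n in("top","scene"):
    z=np.load(n+"0.npz"); W=cloud(n,z['d'])
    reg={"top":dict(spot=(380,103,60),bpot=(125,107,60),lidA=(253,96,50),lidB=(370,290,55),bl1=(325,196,22),bl2=(329,238,16),red=(247,183,22),ring=(186,201,22),yel=(109,192,22)),
     "scene":dict(spot=(115,160,55),bpot=(257,335,70),lidA=(163,255,50),lidB=(254,108,45),bl1=(209,159,18),bl2=(238,144,13),red=(242,209,20),ring=(295,243,22),yel=(345,306,24))}[n]
    for k,(u,v,r) in reg.items():
        m=np.zeros((384,512),np.uint8); cv2.circle(m,(u,v),r,1,-1)
        P=W[(m>0)&~np.isnan(W[...,0])]
        f=np.median(P[P[:,2]<6,2]) if (P[:,2]<6).any() else 0
        thr={'s':85,'b':85}.get(k[0],0) if 'pot' in k else 8
        top=P[P[:,2]>thr]; zt=np.percentile(top[:,2],90)
        near=top[top[:,2]>zt-8] if 'lid' not in k else top
        print(n,k,"floor",round(float(f),1),"ztop90",round(float(zt),1),"max",P[:,2].max().round(1),"med",np.median(near,0).round(1),"circle",hull(near[:,:2]),"bbox",np.percentile(near,[1,99],0).round(0).tolist(),len(near))
E
```

```text
top spot floor 0.5 ztop90 105.1 max 109.0 med [ 622.1 -294.2  103.4] circle (array([ 619.9, -289.9]), 88.9) bbox [[533.0, -375.0, 97.0], [705.0, -203.0, 107.0]] 618
top bpot floor 0.2 ztop90 104.7 max 107.9 med [606.  296.8 103.4] circle (array([598.5, 288.6]), 88.7) bbox [[513.0, 201.0, 97.0], [683.0, 374.0, 107.0]] 599
top lidA floor -0.5 ztop90 17.7 max 50.1 med [643.3   0.8  13.5] circle (array([665.7,  -1.9]), 113.5) bbox [[559.0, -83.0, 8.0], [772.0, 85.0, 47.0]] 4410
top lidB floor -0.4 ztop90 23.9 max 68.5 med [ 181.2 -290.    18.9] circle (array([ 175., -299.]), 120.5) bbox [[73.0, -407.0, 12.0], [287.0, -186.0, 64.0]] 7627
top bl1 floor -0.6 ztop90 35.5 max 38.8 med [ 411.1 -173.    33.4] circle (array([ 410.6, -173.1]), 30.1) bbox [[382.0, -201.0, 29.0], [439.0, -145.0, 37.0]] 523
top bl2 floor -0.5 ztop90 25.5 max 27.4 med [ 311.  -184.7   23.5] circle (array([ 310.7, -184.4]), 21.6) bbox [[291.0, -204.0, 18.0], [331.0, -164.0, 27.0]] 264
top red floor -0.7 ztop90 35.2 max 38.2 med [435.8  12.5  33.4] circle (array([436.3,  12. ]), 29.8) bbox [[408.0, -15.0, 30.0], [464.0
[... 1074 characters left out ...]
71.5]), 31.2) bbox [[383.0, -201.0, 28.0], [441.0, -143.0, 38.0]] 334
scene bl2 floor 0.9 ztop90 26.3 max 28.6 med [ 313.5 -180.4   24.9] circle (array([ 310.7, -184. ]), 23.9) bbox [[292.0, -204.0, 19.0], [333.0, -161.0, 28.0]] 158
scene red floor 0.7 ztop90 36.0 max 38.2 med [438.1  15.   34.5] circle (array([437.8,  13. ]), 30.7) bbox [[409.0, -15.0, 29.0], [466.0, 43.0, 38.0]] 435
scene ring floor 0.5 ztop90 23.7 max 26.1 med [396.8 156.8  21.9] circle (array([394.4, 155.7]), 30.4) bbox [[367.0, 128.0, 16.0], [422.0, 184.0, 25.0]] 271
scene yel floor 0.4 ztop90 29.9 max 32.7 med [410.7 335.5  28.2] circle (array([409.3, 334.3]), 31.1) bbox [[382.0, 306.0, 23.0], [439.0, 363.0, 32.0]] 661
```

```bash
python3 - <<'E'
from h import *
def fitc(P,r=None):
    f=lambda p:np.hypot(P[:,0]-p[0],P[:,1]-p[1])-(p[2] if r is None else r)
    x0=[*P[:,:2].mean(0),85]
    return least_squares(f,x0 if r is None else x0[:2],loss='soft_l1').x.round(1)
tiles=[]
for n in("top","scene"):
    z=np.load(n+"0.npz"); W=cloud(n,z['d']); p=z['p']
    X,Y,Z=W[...,0],W[...,1],W[...,2]
    m=(np.hypot(X-620,Y+290)<95)&(Z>99)&(Z<110)
    print(n,"pot rim fit",fitc(W[m]))
    m=(np.hypot(X-644,Y-1)<20)&(Z>40)&(Z<53); print("knob",hull(W[m][:,:2]),np.median(W[m],0).round(1))
    k=np.median(W[m],0)
    m=(np.hypot(X-k[0],Y-k[1])<115)&(Z>6)&(Z<21)&(X<720); Q=W[m]
    # silhouette of lid: angular outermost points
    a=np.arctan2(Q[:,1]-k[1],Q[:,0]-k[0]); rr=np.hypot(Q[:,0]-k[0],Q[:,1]-k[1])
    b=np.digitize(a,np.linspace(-np.pi,np.pi,37)); E=np.array([Q[b==i][np.argmax(rr[b==i])] for i in set(b)]); print("lidA edge fit",fitc(E))
    m=(abs(Y)<120)&(X>680)&(Z>25); print("rack xmin",np.percentile(X[m],[.5,5]).round(0)); 
    for h in(50,80,110,140,180): 
        mm=m&(Z>h); print(h,np.nanmin(X[mm]).round(0) if mm.any() else None,end=' ')
    print()
z=np.load("top0.npz")['p']
c=[cv2.resize(z[v-40:v+40,u-50:u+50],(400,300),interpolation=cv2.INTER_CUBIC) for u,v in((327,215),(253,100),(380,290),(186,200))]
cv2.imwrite("pics/crop0.png",np.vstack([np.hstack(c[:2]),np.hstack(c[2:])])[:,:,::-1])
E
```

```text
top pot rim fit [ 618.7 -289.    85.3]
knob (array([6.424e+02, 6.000e-01]), 13.2) [641.3   1.   46.7]
lidA edge fit [641.8   1.   89.2]
rack xmin [742. 752.]
50 741.0 80 741.0 110 742.0 140 748.0 180 796.0 
scene pot rim fit [ 620.9 -288.    85.6]
knob (array([644.5,   2.4]), 12.6) [644.4   5.2  47.4]
lidA edge fit [643.    1.9  89.6]
rack xmin [749. 763.]
50 743.0 80 743.0 110 744.0 140 753.0 180 795.0
```

View pics/crop0.png

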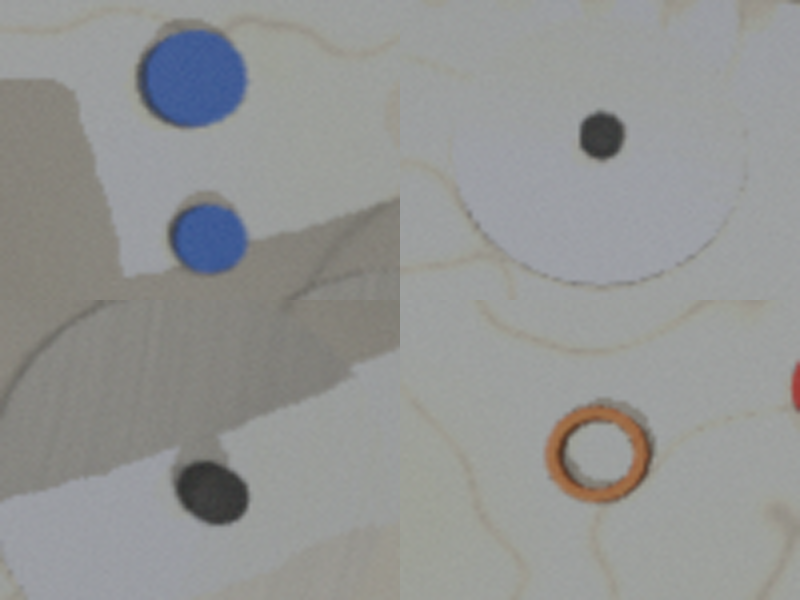

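```bash
python3 -m inch '[{"gripper":0.0854,"slide":[0,0,0],"rot":[0,0,-0.12]},{"gripper":0.0854,"slide":[0,0,0],"rot":[0,0,-0.24]},{"gripper":0.0854,"slide":[0,0,0],"rot":[0,0,-0.36]},{"gripper":0.0854,"slide":[0,0,0],"rot":[0,0,-0.48]},{"gripper":0.0854,"slide":[0,0,0],"rot":[0,0,-0.6]},{"gripper":0.0854,"slide":[0,0,0],"rot":[0,0,-0.72]},{"gripper":0.0854,"slide":[0,0,0],"rot":[0,0,-0.84]},{"gripper":0.0854,"slide":[0,0,0],"rot":[0,0,-0.96]},{"gripper":0.0854,"slide":[0,0,0],"rot":[0,0,-1.08]},{"gripper":0.0854,"slide":[0,0,0],"rot":[0,0,-1.20]}]'
```

```text
time_s: 0.93
tool_pos: [157.1, -526.9, 230.9]
ee_rot: [-0.0, 0.733, 0.68, 0.0]
ft_force: [-0.0, 0.0, 0.1]
opening: 85.5
gripper_force: 0.0
```

The enlarged crop shows four views: the large blue tin (325,196), 60 mm wide and 34 mm high; the small one (329,238), 43 mm wide and 25 mm high; the near lid (253,96), 179 mm across with a 26 mm knob; and the far lid, larger and 68 mm high. I choose the large blue tin, the lid at (253,96) and the ring at (186,201).

```bash
python3 -m inch '[{"gripper":0.0854,"slide":[0.02,0.005,0],"rot":[0,0,-0.075]},{"gripper":0.0854,"slide":[0.06,0.016,0],"rot":[0,0,-0.075]},{"gripper":0.0854,"slide":[0.1,0.026,0],"rot":[0,0,-0.075]},{"gripper":0.0854,"slide":[0.14,0.037,0],"rot":[0,0,-0.075]},{"gripper":0.0854,"slide":[0.18,0.047,0],"rot":[0,0,-0.075]},{"gripper":0.0854,"slide":[0.22,0.058,0],"rot":[0,0,-0.075]},{"gripper":0.0854,"slide":[0.26,0.069,0],"rot":[0,0,-0.075]},{"gripper":0.0854,"slide":[0.3,0.079,0],"rot":[0,0,-0.075]},{"gripper":0.0854,"slide":[0.34,0.09,0],"rot":[0,0,-0.075]},{"gripper":0.0854,"slide":[0.36,0.095,0],"rot":[0,0,-0.075]}]'; python3 -c "
from h import *
s=manip.sense(); print(s['qpos'].round(2),s['tool_pos'].round(1),s['ee_rot'].round(4))"
```

```text
time_s: 1.77
tool_pos: [281.2, -172.9, 231.4]
ee_rot: [0.0, 0.709, 0.705, 0.0]
ft_force: [0.2, -0.4, 0.4]
opening: 85.4
gripper_force: 0.0
[-0.55 -0.43 -0.27  1.73  0.    1.02] [ 281.2 -172.9  231.4] [1.000e-04 7.088e-01 7.055e-01 4.000e-04]
```

```bash
python3 -m inch '[{"gripper":0.0854,"slide":[0.02,0.007,0],"rot":[0,0,0]},{"gripper":0.0854,"slide":[0.059,0.02,0],"rot":[0,0,0]},{"gripper":0.0854,"slide":[0.098,0.033,0],"rot":[0,0,0]},{"gripper":0.0854,"slide":[0.137,0.046,0],"rot":[0,0,0]},{"gripper":0.0854,"slide":[0.176,0.06,0.02],"rot":[0,0,0]},{"gripper":0.0854,"slide":[0.211,0.072,0.035],"rot":[0,0,0]},{"gripper":0.0854,"slide":[0.246,0.084,0.05],"rot":[0,0,0]},{"gripper":0.0854,"slide":[0.281,0.096,0.065],"rot":[0,0,0]},{"gripper":0.0854,"slide":[0.312,0.107,0.078],"rot":[0,0,0]},{"gripper":0.0854,"slide":[0.328,0.112,0.08],"rot":[0,0,0]}]'; python3 - <<'E'
from h import *
c=optics.calibration("wrist"); s=manip.sense(); print(s['tool_pos'].round(1))
p,d=optics.snapshot("wrist"); cv2.imwrite("pics/w1.png",p[:,:,::-1]); W=cloud("wrist",d,c)
m=(np.hypot(W[...,0]-393,W[...,1]-155)<45)&(W[...,2]>12)&(W[...,2]<40)
P=W[m]; print(np.round(c['t'],0),np.round(-np.array(c['R']).T@c['t'],0)); print(np.median(P,0).round(1),hull(P[:,:2]),np.percentile(P[:,2],90).round(1),len(P))
E
```

```text
time_s: 2.6
tool_pos: [394.5, 154.2, 148.4]
ee_rot: [-0.001, 0.708, 0.706, -0.001]
ft_force: [0.1, -0.6, -0.6]
opening: 85.5
gripper_force: 0.0
[394.5 154.2 148.4]
[-393.  135.  344.] [395. 225. 291.]
[391.7 155.   21.8] (array([392. , 155.1]), 30.0) 22.8 1709
```

View pics/w1.png

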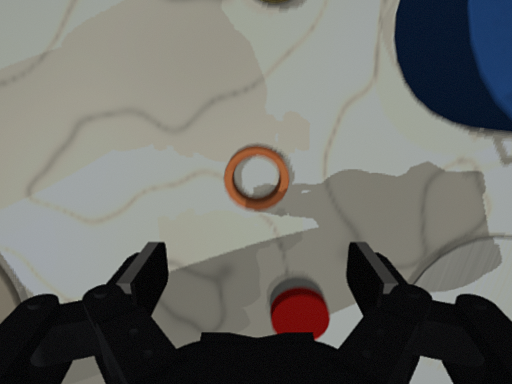

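Wrist view: the ring is at (257,178), clear of everything, with the red tin at (300,313) beyond the fingers. Three views agree on the ring centre at about (392.3, 155.2), top 22 mm. Descending.

```bash
python3 -m inch '[{"gripper":0.0854,"slide":[0.0,-0.001,0.02],"rot":[0,0,0]},{"gripper":0.0854,"slide":[0,-0.001,0.045],"rot":[0,0,0]},{"gripper":0.0854,"slide":[0,-0.001,0.07],"rot":[0,0,0]},{"gripper":0.0854,"slide":[0,-0.001,0.095],"rot":[0,0,0]},{"gripper":0.0854,"slide":[0,-0.001,0.115],"rot":[0,0,0]},{"gripper":0.0854,"slide":[0,-0.001,0.13],"rot":[0,0,0]},{"gripper":0.0854,"slide":[0,-0.001,0.14],"rot":[0,0,0]},{"gripper":0.0854,"slide":[0,-0.001,0.145],"rot":[0,0,0]},{"gripper":0.0854,"slide":[0,-0.001,0.147],"rot":[0,0,0]},{"gripper":0.0854,"slide":[0,-0.001,0.147],"rot":[0,0,0]}]'
```

```text
time_s: 3.48
tool_pos: [394.1, 151.4, 4.5]
ee_rot: [0.0, 0.709, 0.705, 0.0]
ft_force: [0.0, 0.0, -0.2]
opening: 85.2
gripper_force: 0.0
```

```bash
python3 -m inch '[{"gripper":0.0854,"slide":[0.0037,-0.0018,0.001],"rot":[0,0,0]},{"gripper":0.0854,"slide":[0.0037,-0.0018,0.001],"rot":[0,0,0]},{"gripper":0.065,"slide":[0.0037,-0.0018,0.001],"rot":[0,0,0]},{"gripper":0.065,"slide":[0.0037,-0.0018,0.001],"rot":[0,0,0]},{"gripper":0.05,"slide":[0.0037,-0.0018,0.001],"rot":[0,0,0]},{"gripper":0.05,"slide":[0.0037,-0.0018,0.001],"rot":[0,0,0]},{"gripper":0.05,"slide":[0.0037,-0.0018,0.001],"rot":[0,0,0]},{"gripper":0.05,"slide":[0.0037,-0.0018,0.001],"rot":[0,0,0]}]' 35
```

```text
time_s: 4.15
tool_pos: [392.4, 155.3, 4.2]
ee_rot: [0.0, 0.709, 0.705, 0.0]
ft_force: [-1.9, -0.9, 7.6]
opening: 59.0
gripper_force: 36.2
```

```bash
python3 -m inch '[{"gripper":0.05,"slide":[0.0037,-0.0018,-0.005],"rot":[0,0,-0.0056]},{"gripper":0.05,"slide":[0.0037,-0.0018,-0.02],"rot":[0,0,-0.0056]},{"gripper":0.05,"slide":[0.0037,-0.0018,-0.04],"rot":[0,0,-0.0056]},{"gripper":0.05,"slide":[0.0037,-0.0018,-0.065],"rot":[0,0,-0.0056]},{"gripper":0.05,"slide":[0.0037,-0.0018,-0.09],"rot":[0,0,-0.0056]},{"gripper":0.05,"slide":[0.0037,-0.0018,-0.115],"rot":[0,0,-0.0056]},{"gripper":0.05,"slide":[0.0037,-0.0018,-0.14],"rot":[0,0,-0.0056]},{"gripper":0.05,"slide":[0.0037,-0.0018,-0.16],"rot":[0,0,-0.0056]},{"gripper":0.05,"slide":[0.0037,-0.0018,-0.17],"rot":[0,0,-0.0056]},{"gripper":0.05,"slide":[0.0037,-0.0018,-0.17],"rot":[0,0,-0.0056]}]'
```

```text
time_s: 4.98
tool_pos: [391.2, 159.3, 175.4]
ee_rot: [0.001, 0.707, 0.707, 0.002]
ft_force: [1.1, 0.6, -0.4]
opening: 58.8
gripper_force: 37.9
```

```bash
python3 -m inch '[{"gripper":0.05,"slide":[-0.01,0.005,-0.01],"rot":[0,0,0]},{"gripper":0.05,"slide":[-0.03,0.015,-0.02],"rot":[0,0,0]},{"gripper":0.05,"slide":[-0.06,0.03,-0.02],"rot":[0,0,0]},{"gripper":0.05,"slide":[-0.09,0.046,-0.02],"rot":[0,0,0]},{"gripper":0.05,"slide":[-0.12,0.061,-0.02],"rot":[0,0,0]},{"gripper":0.05,"slide":[-0.15,0.077,-0.02],"rot":[0,0,0]},{"gripper":0.05,"slide":[-0.18,0.092,-0.02],"rot":[0,0,0]},{"gripper":0.05,"slide":[-0.21,0.107,-0.02],"rot":[0,0,0]},{"gripper":0.05,"slide":[-0.24,0.123,-0.02],"rot":[0,0,0]},{"gripper":0.05,"slide":[-0.27,0.138,-0.02],"rot":[0,0,0]}]' && python3 -m inch '[{"gripper":0.05,"slide":[-0.03,0.015,0],"rot":[0,0,0]},{"gripper":0.05,"slide":[-0.06,0.031,0],"rot":[0,0,0]},{"gripper":0.05,"slide":[-0.09,0.046,0],"rot":[0,0,0]},{"gripper":0.05,"slide":[-0.12,0.061,0],"rot":[0,0,0]},{"gripper":0.05,"slide":[-0.145,0.074,0],"rot":[0,0,0]},{"gripper":0.05,"slide":[-0.165,0.085,0],"rot":[0,0,0]},{"gripper":0.05,"slide":[-0.175,0.09,0],"rot":[0,0,0]},{"gripper":0.05,"slide":[-0.178,0.091,0],"rot":[0,0,0]},{"gripper":0.05,"slide":[-0.178,0.091,0],"rot":[0,0,0]}]'; python3 - <<'E'
from h import *
c=optics.calibration("wrist"); p,d=optics.snapshot("wrist"); cv2.imwrite("pics/w2.png",p[:,:,::-1]); W=cloud("wrist",d,c)
s=manip.sense(); print(s['tool_pos'],s['ee_rot'].round(4))
def fit(P): return least_squares(lambda p:np.hypot(P[:,0]-p[0],P[:,1]-p[1])-p[2],[620,-288,86],loss='soft_l1').x.round(1)
def rim(W,lab):
    X,Y,Z=W[...,0],W[...,1],W[...,2]; m=(abs(np.hypot(X-620,Y+288.5)-86)<8)&(Z>98)&(Z<112); P=W[m]; print(lab,len(P),fit(P),np.percentile(P[:,2],90).round(1))
    a=np.degrees(np.arctan2(P[:,1]+288.5,P[:,0]-620)); print(np.histogram(a,12,(-180,180))[0])
rim(W,"wrist")
for n in("top","scene"): rim(cloud(n,np.load(n+"0.npz")['d']),n)
E
```

```text
time_s: 5.82
tool_pos: [528.4, -112.8, 191.5]
ee_rot: [-0.001, 0.707, 0.707, -0.001]
ft_force: [1.1, 0.5, -0.5]
opening: 58.9
gripper_force: 38.0
time_s: 6.57
tool_pos: [618.9, -289.6, 191.1]
ee_rot: [-0.001, 0.708, 0.707, -0.0]
ft_force: [0.3, -0.2, 0.1]
opening: 59.1
gripper_force: 38.0
[ 618.81497437 -288.92333396  191.85479877] [-1.000e-03  7.073e-01  7.069e-01 -3.000e-04]
wrist 3121 [ 619.2 -289.7   84.7] 105.8
[418   9   0   0  19 396 363 398 342 357 402 417]
top 590 [ 618.7 -288.9   85.3] 105.7
[43 43 45 59 63 56 48 34 39 54 54 52]
scene 494 [ 620.9 -287.9   85.6] 105.6
[34 40 53 48 38 23 34 51 59 51 39 24]
```

View pics/w2.png

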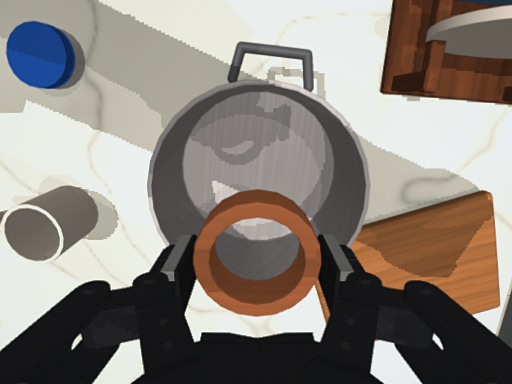

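Wrist view: the ring is held level at (258,252), and the empty steel pot is below with its rim centred near (258,185). Its centre is about (619.4, -288.9), rim at 105.8. Lowering the ring.

```bash
python3 -m inch '[{"gripper":0.05,"slide":[0,0.0006,0.01],"rot":[0,0,0]},{"gripper":0.05,"slide":[0,0.0006,0.03],"rot":[0,0,0]},{"gripper":0.05,"slide":[0,0.0006,0.055],"rot":[0,0,0]},{"gripper":0.05,"slide":[0,0.0006,0.08],"rot":[0,0,0]},{"gripper":0.05,"slide":[0,0.0006,0.105],"rot":[0,0,0]},{"gripper":0.05,"slide":[0,0.0006,0.13],"rot":[0,0,0]},{"gripper":0.05,"slide":[0,0.0006,0.15],"rot":[0,0,0]},{"gripper":0.05,"slide":[0,0.0006,0.165],"rot":[0,0,0]},{"gripper":0.05,"slide":[0,0.0006,0.172],"rot":[0,0,0]},{"gripper":0.05,"slide":[0,0.0006,0.174],"rot":[0,0,0]}]'&& python3 -m inch '[{"gripper":0.05,"slide":[0,0,0.0],"rot":[0,0,0]},{"gripper":0.05,"slide":[0,0,0.002],"rot":[0,0,0]},{"gripper":0.05,"slide":[0,0,0.004],"rot":[0,0,0]},{"gripper":0.05,"slide":[0,0,0.004],"rot":[0,0,0]}]'
```

```text
time_s: 7.45
tool_pos: [618.8, -288.0, 17.5]
ee_rot: [-0.001, 0.707, 0.707, -0.0]
ft_force: [0.5, -0.1, -1.4]
opening: 59.2
gripper_force: 38.0
time_s: 7.78
tool_pos: [620.1, -289.4, 15.9]
ee_rot: [0.0, 0.707, 0.707, 0.0]
ft_force: [-0.1, -0.7, -1.3]
opening: 58.6
gripper_force: 38.0
```

```bash
python3 -m inch '[{"gripper":0.05,"slide":[0,0,0.001],"rot":[0,0,0]},{"gripper":0.05,"slide":[0,0,0.002],"rot":[0,0,0]},{"gripper":0.05,"slide":[0,0,0.003],"rot":[0,0,0]},{"gripper":0.05,"slide":[0,0,0.004],"rot":[0,0,0]},{"gripper":0.05,"slide":[0,0,0.0045],"rot":[0,0,0]},{"gripper":0.05,"slide":[0,0,0.005],"rot":[0,0,0]},{"gripper":0.05,"slide":[0,0,0.005],"rot":[0,0,0]}]'; python3 -m inch '[{"gripper":0.05,"slide":[0,0,0.0005],"rot":[0,0,0]},{"gripper":0.05,"slide":[0,0,0.001],"rot":[0,0,0]},{"gripper":0.05,"slide":[0,0,0.001],"rot":[0,0,0]}]'
```

```text
time_s: 8.37
tool_pos: [619.8, -289.3, 10.1]
ee_rot: [-0.0, 0.707, 0.707, -0.0]
ft_force: [0.0, 0.5, -0.2]
opening: 59.1
gripper_force: 38.0
time_s: 8.62
tool_pos: [619.9, -289.3, 9.4]
ee_rot: [0.0, 0.707, 0.707, 0.0]
ft_force: [-0.4, -0.5, -0.4]
opening: 59.1
gripper_force: 38.0
```

```bash
python3 -m inch '[{"gripper":0.05,"slide":[0,0,0.0005],"rot":[0,0,0]},{"gripper":0.05,"slide":[0,0,0.001],"rot":[0,0,0]},{"gripper":0.05,"slide":[0,0,0.001],"rot":[0,0,0]}]'; python3 -m inch '[{"gripper":0.05,"slide":[0,0,0.0005],"rot":[0,0,0]},{"gripper":0.05,"slide":[0,0,0.001],"rot":[0,0,0]},{"gripper":0.05,"slide":[0,0,0.001],"rot":[0,0,0]}]'
```

```text
time_s: 8.87
tool_pos: [619.9, -289.3, 9.3]
ee_rot: [0.0, 0.707, 0.707, 0.0]
ft_force: [-4.0, 1.8, 7.0]
opening: 59.1
gripper_force: 38.6
time_s: 9.12
tool_pos: [619.9, -289.3, 9.3]
ee_rot: [0.001, 0.707, 0.707, 0.0]
ft_force: [-5.7, 3.3, 11.8]
opening: 59.1
gripper_force: 39.0
```

Contact is at z = 9.3, as expected. Ease off, open a little and rise.

```bash
python3 -m inch '[{"gripper":0.05,"slide":[0,0,-0.001],"rot":[0,0,0]},{"gripper":0.05,"slide":[0,0,-0.0017],"rot":[0,0,0]},{"gripper":0.066,"slide":[0,0,-0.0017],"rot":[0,0,0]},{"gripper":0.074,"slide":[0,0,-0.0017],"rot":[0,0,0]},{"gripper":0.076,"slide":[0,0,-0.0017],"rot":[0,0,0]},{"gripper":0.076,"slide":[0,0,-0.01],"rot":[0,0,0]},{"gripper":0.076,"slide":[0,0,-0.03],"rot":[0,0,0]},{"gripper":0.076,"slide":[0,0,-0.06],"rot":[0,0,0]},{"gripper":0.076,"slide":[0,0,-0.1],"rot":[0,0,0]},{"gripper":0.076,"slide":[0,0,-0.14],"rot":[0,0,0]}]' && python3 -m inch '[{"gripper":0.0854,"slide":[0.02,-0.03,-0.03],"rot":[0,0,0]},{"gripper":0.0854,"slide":[0.036,-0.06,-0.03],"rot":[0,0,0]},{"gripper":0.0854,"slide":[0.055,-0.095,-0.03],"rot":[0,0,0]},{"gripper":0.0854,"slide":[0.074,-0.13,-0.03],"rot":[0,0,0]},{"gripper":0.0854,"slide":[0.092,-0.165,-0.03],"rot":[0,0,0]},{"gripper":0.0854,"slide":[0.11,-0.195,-0.01],"rot":[0,0,0]},{"gripper":0.0854,"slide":[0.116,-0.206,0.01],"rot":[0,0,0]},{"gripper":0.0854,"slide":[0.116,-0.208,0.02],"rot":[0,0,0]},{"gripper":0.0854,"slide":[0.116,-0.208,0.02],"rot":[0,0,0]}]'; python3 - <<'E'
from h import *
c=optics.calibration("wrist"); s=manip.sense(); p,d=optics.snapshot("wrist"); print(s['tool_pos'].round(1))
W=cloud("wrist",d,c); m=(np.hypot(W[...,0]-412,W[...,1]+173)<45)&(W[...,2]>26)&(W[...,2]<45); P=W[m]
print("blue",hull(P[:,:2]),np.median(P[:,2]).round(1))
for n in("top","scene"):
    p,d=optics.snapshot(n); W=cloud(n,d); m=(np.hypot(W[...,0]-620,W[...,1]+289)<60)&(W[...,2]>20)&(W[...,2]<40); P=W[m]
    o=least_squares(lambda q:np.hypot(P[:,0]-q[0],P[:,1]-q[1])-26,[620,-289],loss='soft_l1').x
    m=(abs(np.hypot(W[...,0]-620,W[...,1]+288.5)-86)<8)&(W[...,2]>98)&(W[...,2]<112); Q=W[m]
    print(n,"ring",len(P),o.round(1),np.median(P[:,2]).round(1),hull(P[:,:2]),"rim",least_squares(lambda q:np.hypot(Q[:,0]-q[0],Q[:,1]-q[1])-q[2],[620,-288,86],loss='soft_l1').x.round(1))
E
```

```text
time_s: 9.95
tool_pos: [619.1, -288.9, 148.6]
ee_rot: [-0.001, 0.707, 0.707, -0.0]
ft_force: [-0.3, -0.1, 0.4]
opening: 76.0
gripper_force: 0.0
time_s: 10.7
tool_pos: [410.9, -172.9, 126.2]
ee_rot: [-0.001, 0.707, 0.707, -0.0]
ft_force: [0.6, -0.4, 0.2]
opening: 85.3
gripper_force: 0.0
[ 410.9 -172.9  126.2]
blue (array([ 410., -173.]), 30.1) 34.1
top ring 242 [ 618.6 -288.6] 26.0 (array([ 619.3, -289.7]), 30.4) rim [ 618.8 -288.7   85.2]
scene ring 83 [ 621.7 -286.2] 25.7 (array([ 619.9, -296.2]), 26.9) rim [ 621.  -287.9   85.6]
```

Ring is centred in the pot (top 26, as both views show). Now the blue tin at about (410.8, -172.8).

```bash
python3 -m inch '[{"gripper":0.0854,"slide":[0,0,0.02],"rot":[0,0,0]},{"gripper":0.0854,"slide":[0,0,0.045],"rot":[0,0,0]},{"gripper":0.0854,"slide":[0,0,0.07],"rot":[0,0,0]},{"gripper":0.0854,"slide":[0,0,0.092],"rot":[0,0,0]},{"gripper":0.0854,"slide":[0,0,0.108],"rot":[0,0,0]},{"gripper":0.0854,"slide":[0,0,0.116],"rot":[0,0,0]},{"gripper":0.0854,"slide":[0,0,0.118],"rot":[0,0,0]},{"gripper":0.0854,"slide":[0,0,0.118],"rot":[0,0,0]},{"gripper":0.0854,"slide":[0,0,0.118],"rot":[0,0,0]}]' && python3 -m inch '[{"gripper":0.068,"slide":[0,0,0],"rot":[0,0,0]},{"gripper":0.064,"slide":[0,0,0],"rot":[0,0,0]},{"gripper":0.05,"slide":[0,0,0],"rot":[0,0,0]},{"gripper":0.05,"slide":[0,0,0],"rot":[0,0,0]},{"gripper":0.05,"slide":[0,0,0],"rot":[0,0,0]},{"gripper":0.05,"slide":[0,0,0],"rot":[0,0,0]},{"gripper":0.05,"slide":[0,0,0],"rot":[0,0,0]}]' 35
```

```text
time_s: 11.6
tool_pos: [412.8, -173.6, 10.5]
ee_rot: [0.001, 0.707, 0.707, 0.0]
ft_force: [-0.3, -0.0, -0.8]
opening: 85.5
gripper_force: 0.0
time_s: 12.18
tool_pos: [412.3, -173.4, 10.4]
ee_rot: [0.001, 0.707, 0.707, 0.0]
ft_force: [-1.9, 0.5, 5.4]
opening: 58.8
gripper_force: 37.1
```

```bash
python3 -m inch '[{"gripper":0.05,"slide":[0,0,-0.005],"rot":[0,0,0]},{"gripper":0.05,"slide":[0,0,-0.02],"rot":[0,0,0]},{"gripper":0.05,"slide":[0,0,-0.045],"rot":[0,0,0]},{"gripper":0.05,"slide":[0,0,-0.07],"rot":[0,0,0]},{"gripper":0.05,"slide":[0,0,-0.095],"rot":[0,0,0]},{"gripper":0.05,"slide":[0,0,-0.12],"rot":[0,0,0]},{"gripper":0.05,"slide":[-0.005,0.01,-0.14],"rot":[0,0,0]},{"gripper":0.05,"slide":[-0.017,0.03,-0.155],"rot":[0,0,0]},{"gripper":0.05,"slide":[-0.034,0.06,-0.165],"rot":[0,0,0]},{"gripper":0.05,"slide":[-0.05,0.09,-0.17],"rot":[0,0,0]}]' && python3 -m inch '[{"gripper":0.05,"slide":[-0.017,0.03,0],"rot":[0,0,0]},{"gripper":0.05,"slide":[-0.034,0.06,0],"rot":[0,0,0]},{"gripper":0.05,"slide":[-0.05,0.09,0],"rot":[0,0,0]},{"gripper":0.05,"slide":[-0.06,0.108,0],"rot":[0,0,0]},{"gripper":0.05,"slide":[-0.065,0.115,0],"rot":[0,0,0]},{"gripper":0.05,"slide":[-0.066,0.117,0],"rot":[0,0,0]},{"gripper":0.05,"slide":[-0.066,0.117,0],"rot":[0,0,0]},{"gripper":0.05,"slide":[-0.066,0.117,0],"rot":[0,0,0]},{"gripper":0.05,"slide":[-0.066,0.117,0],"rot":[0,0,0]}]'; python3 - <<'E'
from h import *
c=optics.calibration("wrist"); s=manip.sense(); p,d=optics.snapshot("wrist"); print(s['tool_pos'].round(1))
cv2.imwrite("pics/w3.png",p[:,:,::-1])
W=cloud("wrist",d,c); t=s['tool_pos']; m=(np.hypot(W[...,0]-t[0],W[...,1]-t[1])<40)&(abs(W[...,2]-(t[2]+24))<6)&(p[...,2].astype(int)>p[...,0]+40); P=W[m]
print("held tin",len(P),hull(P[:,:2]),np.median(P,0).round(1))
E
```

```text
time_s: 13.02
tool_pos: [503.2, -224.0, 181.9]
ee_rot: [0.002, 0.707, 0.707, 0.001]
ft_force: [0.8, -0.2, -1.7]
opening: 58.7
gripper_force: 38.5
time_s: 13.77
tool_pos: [618.3, -288.9, 179.9]
ee_rot: [0.0, 0.707, 0.707, 0.0]
ft_force: [0.3, 0.2, -2.3]
opening: 58.8
gripper_force: 38.7
[ 618.3 -288.9  179.9]
held tin 12928 (array([ 617.6, -288.8]), 30.8) [ 617.8 -285.2  203.4]
```

```bash
python3 -m inch '[{"gripper":0.05,"slide":[-0.0005,0.0016,0.01],"rot":[0,0,0]},{"gripper":0.05,"slide":[-0.0005,0.0016,0.03],"rot":[0,0,0]},{"gripper":0.05,"slide":[-0.0005,0.0016,0.055],"rot":[0,0,0]},{"gripper":0.05,"slide":[-0.0005,0.0016,0.08],"rot":[0,0,0]},{"gripper":0.05,"slide":[-0.0005,0.0016,0.1],"rot":[0,0,0]},{"gripper":0.05,"slide":[-0.0005,0.0016,0.115],"rot":[0,0,0]},{"gripper":0.05,"slide":[-0.0005,0.0016,0.125],"rot":[0,0,0]},{"gripper":0.05,"slide":[-0.0005,0.0016,0.132],"rot":[0,0,0]},{"gripper":0.05,"slide":[-0.0005,0.0016,0.135],"rot":[0,0,0]},{"gripper":0.05,"slide":[-0.0005,0.0016,0.135],"rot":[0,0,0]}]' && python3 -m inch '[{"gripper":0.05,"slide":[0,0,0],"rot":[0,0,0]},{"gripper":0.05,"slide":[0,0,0.001],"rot":[0,0,0]},{"gripper":0.05,"slide":[0,0,0.002],"rot":[0,0,0]},{"gripper":0.05,"slide":[0,0,0.002],"rot":[0,0,0]},{"gripper":0.05,"slide":[0,0,0.002],"rot":[0,0,0]}]'
```

```text
time_s: 14.65
tool_pos: [620.3, -289.7, 44.2]
ee_rot: [-0.0, 0.707, 0.707, -0.0]
ft_force: [-0.9, 0.3, -2.5]
opening: 58.5
gripper_force: 38.7
time_s: 15.07
tool_pos: [620.5, -289.8, 42.6]
ee_rot: [0.0, 0.707, 0.707, 0.0]
ft_force: [0.4, -0.8, -2.3]
opening: 58.5
gripper_force: 38.7
```

```bash
python3 -m inch '[{"gripper":0.05,"slide":[0.0002,-0.0005,0.001],"rot":[0,0,0]},{"gripper":0.05,"slide":[0.0002,-0.0005,0.002],"rot":[0,0,0]},{"gripper":0.05,"slide":[0.0002,-0.0005,0.003],"rot":[0,0,0]},{"gripper":0.05,"slide":[0.0002,-0.0005,0.004],"rot":[0,0,0]},{"gripper":0.05,"slide":[0.0002,-0.0005,0.004],"rot":[0,0,0]}]' && python3 -m inch '[{"gripper":0.05,"slide":[0,0,0.0005],"rot":[0,0,0]},{"gripper":0.05,"slide":[0,0,0.001],"rot":[0,0,0]},{"gripper":0.05,"slide":[0,0,0.0013],"rot":[0,0,0]},{"gripper":0.05,"slide":[0,0,0.0013],"rot":[0,0,0]}]'; python3 -m inch '[{"gripper":0.05,"slide":[0,0,0.0005],"rot":[0,0,0]},{"gripper":0.05,"slide":[0,0,0.0005],"rot":[0,0,0]}]'
```

```text
time_s: 15.48
tool_pos: [619.8, -289.5, 37.9]
ee_rot: [-0.0, 0.707, 0.707, -0.0]
ft_force: [-0.7, 0.3, -1.5]
opening: 58.9
gripper_force: 38.7
time_s: 15.82
tool_pos: [619.9, -289.6, 37.6]
ee_rot: [0.0, 0.707, 0.707, 0.0]
ft_force: [-2.5, 0.8, 4.5]
opening: 58.8
gripper_force: 39.2
time_s: 15.98
tool_pos: [619.9, -289.6, 37.6]
ee_rot: [0.0, 0.707, 0.707, 0.0]
ft_force: [-4.0, 3.0, 7.1]
opening: 58.6
gripper_force: 39.7
```

```bash
python3 -m inch '[{"gripper":0.05,"slide":[0,0,-0.0008],"rot":[0,0,0]},{"gripper":0.05,"slide":[0,0,-0.0012],"rot":[0,0,0]},{"gripper":0.066,"slide":[0,0,-0.0012],"rot":[0,0,0]},{"gripper":0.074,"slide":[0,0,-0.0012],"rot":[0,0,0]},{"gripper":0.076,"slide":[0,0,-0.0012],"rot":[0,0,0]},{"gripper":0.076,"slide":[0,0,-0.008],"rot":[0,0,0]},{"gripper":0.076,"slide":[0,0,-0.025],"rot":[0,0,0]},{"gripper":0.076,"slide":[0,0,-0.055],"rot":[0,0,0]},{"gripper":0.076,"slide":[0,0,-0.09],"rot":[0,0,0]},{"gripper":0.076,"slide":[0,0,-0.125],"rot":[0,0,0]}]' && python3 -m inch '[{"gripper":0.0854,"slide":[0.02,-0.007,-0.02],"rot":[0,0,0]},{"gripper":0.0854,"slide":[0.055,-0.019,-0.02],"rot":[0,0,0]},{"gripper":0.0854,"slide":[0.09,-0.03,-0.02],"rot":[0,0,0]},{"gripper":0.0854,"slide":[0.125,-0.042,-0.02],"rot":[0,0,0]},{"gripper":0.0854,"slide":[0.16,-0.054,-0.02],"rot":[0,0,0]},{"gripper":0.0854,"slide":[0.195,-0.066,-0.02],"rot":[0,0,0]},{"gripper":0.0854,"slide":[0.23,-0.078,-0.02],"rot":[0,0,0]},{"gripper":0.0854,"slide":[0.265,-0.09,-0.02],"rot":[0,0,0]},{"gripper":0.0854,"slide":[0.3,-0.102,-0.02],"rot":[0,0,0]},{"gripper":0.0854,"slide":[0.335,-0.114,-0.02],"rot":[0,0,0]}]' && python3 -m inch '[{"gripper":0.0854,"slide":[0.035,-0.012,0],"rot":[0,0,0]},{"gripper":0.0854,"slide":[0.07,-0.024,0.0],"rot":[0,0,0]},{"gripper":0.0854,"slide":[0.105,-0.035,0.01],"rot":[0,0,0]},{"gripper":0.0854,"slide":[0.14,-0.047,0.02],"rot":[0,0,0]},{"gripper":0.0854,"slide":[0.175,-0.058,0.03],"rot":[0,0,0]},{"gripper":0.0854,"slide":[0.21,-0.07,0.04],"rot":[0,0,0]},{"gripper":0.0854,"slide":[0.245,-0.082,0.055],"rot":[0,0,0]},{"gripper":0.0854,"slide":[0.275,-0.092,0.065],"rot":[0,0,0]},{"gripper":0.0854,"slide":[0.287,-0.097,0.065],"rot":[0,0,0]},{"gripper":0.0854,"slide":[0.287,-0.097,0.065],"rot":[0,0,0]}]'; python3 - <<'E'
from h import *
c=optics.calibration("wrist"); p,d=optics.snapshot("wrist"); s=manip.sense(); print(s['tool_pos'].round(1))
W=cloud("wrist",d,c); m=(np.hypot(W[...,0]-408,W[...,1]-333)<45)&(W[...,2]>21)&(W[...,2]<38); P=W[m]
print("yellow",hull(P[:,:2]),np.median(P[:,2]).round(1))
p,d=optics.snapshot("top"); cv2.imwrite("pics/top2.png",cv2.resize(p[50:160,310:440],None,fx=4,fy=4,interpolation=cv2.INTER_CUBIC)[:,:,::-1])
W=cloud("top",d); m=(np.hypot(W[...,0]-620,W[...,1]+289)<60)&(W[...,2]>54)&(W[...,2]<70); P=W[m]; print("blue",hull(P[:,:2]),np.median(P[:,2]).round(1),np.percentile(P[:,2],[5,95]).round(1))
E
```

```text
time_s: 16.82
tool_pos: [619.4, -289.4, 163.0]
ee_rot: [-0.0, 0.707, 0.707, -0.0]
ft_force: [0.5, 0.1, 0.3]
opening: 76.1
gripper_force: 0.0
time_s: 17.65
tool_pos: [505.2, 46.9, 182.3]
ee_rot: [0.0, 0.707, 0.707, 0.0]
ft_force: [1.5, 0.8, -0.4]
opening: 85.4
gripper_force: 0.0
time_s: 18.48
tool_pos: [407.9, 334.5, 116.4]
ee_rot: [-0.0, 0.706, 0.708, -0.0]
ft_force: [-0.8, -0.7, 0.6]
opening: 85.5
gripper_force: 0.0
[408.7 333.2 116.9]
yellow (array([407.5, 333.2]), 30.0) 28.2
blue (array([ 619.5, -289. ]), 31.1) 60.4 [57.5 62.9]
```

View pics/top2.png

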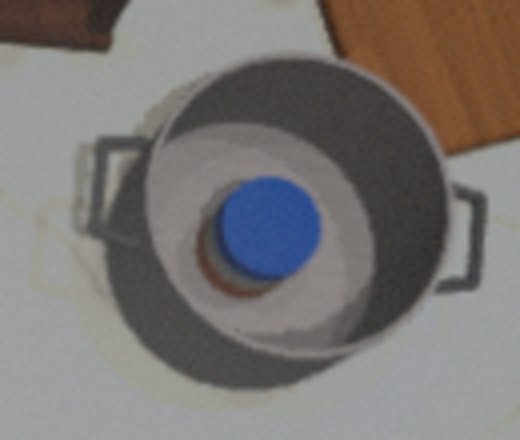

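The enlarged top crop shows the blue tin (270,228) sitting on the ring, which shows at (235,290). It is level at 60.5 mm, centred at (619.5, -289). Now the yellow tin.

```bash
python3 -m inch '[{"gripper":0.0854,"slide":[0,-0.0006,0.02],"rot":[0,0,0]},{"gripper":0.0854,"slide":[0,-0.0006,0.045],"rot":[0,0,0]},{"gripper":0.0854,"slide":[0,-0.0006,0.07],"rot":[0,0,0]},{"gripper":0.0854,"slide":[0,-0.0006,0.09],"rot":[0,0,0]},{"gripper":0.0854,"slide":[0,-0.0006,0.103],"rot":[0,0,0]},{"gripper":0.0854,"slide":[0,-0.0006,0.109],"rot":[0,0,0]},{"gripper":0.0854,"slide":[0,-0.0006,0.109],"rot":[0,0,0]},{"gripper":0.0854,"slide":[0,-0.0006,0.109],"rot":[0,0,0]},{"gripper":0.0854,"slide":[0,-0.0006,0.109],"rot":[0,0,0]}]' && python3 -m inch '[{"gripper":0.068,"slide":[0,0,0],"rot":[0,0,0]},{"gripper":0.064,"slide":[0,0,0],"rot":[0,0,0]},{"gripper":0.05,"slide":[0,0,0],"rot":[0,0,0]},{"gripper":0.05,"slide":[0,0,0],"rot":[0,0,0]},{"gripper":0.05,"slide":[0,0,0],"rot":[0,0,0]},{"gripper":0.05,"slide":[0,0,0],"rot":[0,0,0]},{"gripper":0.05,"slide":[0,0,0],"rot":[0,0,0]}]' 35
```

```text
time_s: 19.33
tool_pos: [409.6, 332.6, 9.0]
ee_rot: [0.0, 0.708, 0.707, 0.001]
ft_force: [1.0, -0.1, 0.3]
opening: 85.1
gripper_force: 0.0
time_s: 19.92
tool_pos: [409.0, 332.8, 8.6]
ee_rot: [0.0, 0.707, 0.707, 0.001]
ft_force: [-1.0, -2.0, 6.2]
opening: 58.7
gripper_force: 37.0
```

```bash
python3 -m inch '[{"gripper":0.05,"slide":[0,0,-0.005],"rot":[0,0,0]},{"gripper":0.05,"slide":[0,0,-0.02],"rot":[0,0,0]},{"gripper":0.05,"slide":[0,0,-0.045],"rot":[0,0,0]},{"gripper":0.05,"slide":[0,0,-0.075],"rot":[0,0,0]},{"gripper":0.05,"slide":[0,0,-0.105],"rot":[0,0,0]},{"gripper":0.05,"slide":[0,0,-0.135],"rot":[0,0,0]},{"gripper":0.05,"slide":[-0.01,0.003,-0.16],"rot":[0,0,0]},{"gripper":0.05,"slide":[-0.03,0.01,-0.175],"rot":[0,0,0]},{"gripper":0.05,"slide":[-0.06,0.02,-0.185],"rot":[0,0,0]},{"gripper":0.05,"slide":[-0.09,0.03,-0.19],"rot":[0,0,0]}]' && python3 -m inch '[{"gripper":0.05,"slide":[-0.035,0.012,0],"rot":[0,0,0]},{"gripper":0.05,"slide":[-0.07,0.024,0],"rot":[0,0,0]},{"gripper":0.05,"slide":[-0.105,0.036,0],"rot":[0,0,0]},{"gripper":0.05,"slide":[-0.14,0.048,0],"rot":[0,0,0]},{"gripper":0.05,"slide":[-0.175,0.06,0],"rot":[0,0,0]},{"gripper":0.05,"slide":[-0.21,0.072,0],"rot":[0,0,0]},{"gripper":0.05,"slide":[-0.245,0.084,0],"rot":[0,0,0]},{"gripper":0.05,"slide":[-0.28,0.096,0],"rot":[0,0,0]},{"gripper":0.05,"slide":[-0.315,0.108,0],"rot":[0,0,0]},{"gripper":0.05,"slide":[-0.35,0.12,0],"rot":[0,0,0]}]' && python3 -m inch '[{"gripper":0.05,"slide":[-0.035,0.012,0],"rot":[0,0,0]},{"gripper":0.05,"slide":[-0.07,0.024,0],"rot":[0,0,0]},{"gripper":0.05,"slide":[-0.105,0.036,0],"rot":[0,0,0]},{"gripper":0.05,"slide":[-0.14,0.047,0],"rot":[0,0,0]},{"gripper":0.05,"slide":[-0.165,0.055,0],"rot":[0,0,0]},{"gripper":0.05,"slide":[-0.178,0.06,0],"rot":[0,0,0]},{"gripper":0.05,"slide":[-0.182,0.061,0],"rot":[0,0,0]},{"gripper":0.05,"slide":[-0.182,0.061,0],"rot":[0,0,0]},{"gripper":0.05,"slide":[-0.182,0.061,0],"rot":[0,0,0]}]'; python3 - <<'E'
from h import *
c=optics.calibration("wrist"); s=manip.sense(); p,d=optics.snapshot("wrist"); print(s['tool_pos'].round(1))
W=cloud("wrist",d,c); t=s['tool_pos']; m=(np.hypot(W[...,0]-t[0],W[...,1]-t[1])<40)&(abs(W[...,2]-(t[2]+19.4))<6)&(p[...,0].astype(int)>p[...,2]+60); P=W[m]
print("held tin",len(P),hull(P[:,:2]),np.median(P,0).round(1))
E
```

```text
time_s: 20.75
tool_pos: [438.9, 242.2, 199.5]
ee_rot: [0.0, 0.707, 0.708, 0.001]
ft_force: [0.5, -0.8, -0.9]
opening: 58.9
gripper_force: 38.2
time_s: 21.58
tool_pos: [558.5, -109.4, 197.8]
ee_rot: [0.0, 0.707, 0.707, 0.0]
ft_force: [0.0, 0.5, -1.5]
opening: 58.4
gripper_force: 38.2
time_s: 22.33
tool_pos: [619.2, -288.9, 197.5]
ee_rot: [-0.0, 0.707, 0.707, 0.0]
ft_force: [-0.2, 0.2, -1.0]
opening: 58.1
gripper_force: 38.2
[ 619.2 -288.9  197.5]
held tin 12312 (array([ 618.7, -289.1]), 31.0) [ 618.7 -285.4  216.8]
```

```bash
python3 -m inch '[{"gripper":0.05,"slide":[-0.0004,0.0004,0.01],"rot":[0,0,0]},{"gripper":0.05,"slide":[-0.0004,0.0004,0.03],"rot":[0,0,0]},{"gripper":0.05,"slide":[-0.0004,0.0004,0.055],"rot":[0,0,0]},{"gripper":0.05,"slide":[-0.0004,0.0004,0.08],"rot":[0,0,0]},{"gripper":0.05,"slide":[-0.0004,0.0004,0.1],"rot":[0,0,0]},{"gripper":0.05,"slide":[-0.0004,0.0004,0.112],"rot":[0,0,0]},{"gripper":0.05,"slide":[-0.0004,0.0004,0.119],"rot":[0,0,0]},{"gripper":0.05,"slide":[-0.0004,0.0004,0.122],"rot":[0,0,0]},{"gripper":0.05,"slide":[-0.0004,0.0004,0.122],"rot":[0,0,0]},{"gripper":0.05,"slide":[-0.0004,0.0004,0.122],"rot":[0,0,0]}]' && python3 -m inch '[{"gripper":0.05,"slide":[0,0,0],"rot":[0,0,0]},{"gripper":0.05,"slide":[0,0,0.001],"rot":[0,0,0]},{"gripper":0.05,"slide":[0,0,0.002],"rot":[0,0,0]},{"gripper":0.05,"slide":[0,0,0.003],"rot":[0,0,0]},{"gripper":0.05,"slide":[0,0,0.003],"rot":[0,0,0]}]'
```

```text
time_s: 23.22
tool_pos: [620.2, -290.0, 76.8]
ee_rot: [0.001, 0.707, 0.707, 0.0]
ft_force: [-0.2, 0.1, -1.1]
opening: 58.4
gripper_force: 38.2
time_s: 23.63
tool_pos: [619.6, -290.0, 72.3]
ee_rot: [-0.0, 0.707, 0.707, -0.0]
ft_force: [-0.7, 0.4, -0.7]
opening: 58.8
gripper_force: 38.2
```

```bash
python3 -m inch '[{"gripper":0.05,"slide":[0.0004,0.0002,0.0005],"rot":[0,0,0]},{"gripper":0.05,"slide":[0.0004,0.0002,0.001],"rot":[0,0,0]},{"gripper":0.05,"slide":[0.0004,0.0002,0.0015],"rot":[0,0,0]},{"gripper":0.05,"slide":[0.0004,0.0002,0.0018],"rot":[0,0,0]},{"gripper":0.05,"slide":[0.0004,0.0002,0.0018],"rot":[0,0,0]}]'; python3 -m inch '[{"gripper":0.05,"slide":[0,0,0.0005],"rot":[0,0,0]},{"gripper":0.05,"slide":[0,0,0.001],"rot":[0,0,0]},{"gripper":0.05,"slide":[0,0,0.001],"rot":[0,0,0]},{"gripper":0.05,"slide":[0,0,0.001],"rot":[0,0,0]}]'
```

```text
time_s: 24.05
tool_pos: [619.9, -289.6, 70.6]
ee_rot: [-0.0, 0.707, 0.707, -0.0]
ft_force: [0.2, -0.0, -1.6]
opening: 58.8
gripper_force: 38.2
time_s: 24.38
tool_pos: [619.9, -289.6, 69.7]
ee_rot: [0.0, 0.707, 0.707, 0.0]
ft_force: [0.3, -0.4, -1.2]
opening: 58.9
gripper_force: 38.3
```

```bash
python3 -m inch '[{"gripper":0.05,"slide":[0,0,0.0005],"rot":[0,0,0]},{"gripper":0.05,"slide":[0,0,0.0007],"rot":[0,0,0]},{"gripper":0.05,"slide":[0,0,0.0007],"rot":[0,0,0]}]'
```

```text
time_s: 24.63
tool_pos: [620.0, -289.6, 69.7]
ee_rot: [0.0, 0.707, 0.707, 0.0]
ft_force: [-2.5, -0.6, 5.1]
opening: 58.7
gripper_force: 38.8
```

```bash
python3 -m inch '[{"gripper":0.05,"slide":[0,0,-0.0004],"rot":[0,0,0]},{"gripper":0.05,"slide":[0,0,-0.0007],"rot":[0,0,0]},{"gripper":0.066,"slide":[0,0,-0.0007],"rot":[0,0,0]},{"gripper":0.074,"slide":[0,0,-0.0007],"rot":[0,0,0]},{"gripper":0.076,"slide":[0,0,-0.0007],"rot":[0,0,0]},{"gripper":0.076,"slide":[0,0,-0.008],"rot":[0,0,0]},{"gripper":0.076,"slide":[0,0,-0.025],"rot":[0,0,0]},{"gripper":0.076,"slide":[0,0,-0.05],"rot":[0,0,0]},{"gripper":0.076,"slide":[0,0,-0.08],"rot":[0,0,0]},{"gripper":0.076,"slide":[0,0,-0.105],"rot":[0,0,0]}]' && python3 -m inch '[{"gripper":0.06,"slide":[0.02,0.002,-0.01],"rot":[0,0,0]},{"gripper":0.06,"slide":[0.055,0.005,-0.01],"rot":[0,0,0]},{"gripper":0.06,"slide":[0.09,0.008,-0.01],"rot":[0,0,0]},{"gripper":0.06,"slide":[0.125,0.011,-0.01],"rot":[0,0,0]},{"gripper":0.06,"slide":[0.16,0.014,-0.01],"rot":[0,0,0]},{"gripper":0.06,"slide":[0.195,0.016,-0.01],"rot":[0,0,0]},{"gripper":0.06,"slide":[0.23,0.019,0],"rot":[0,0,0]},{"gripper":0.06,"slide":[0.262,0.021,0.01],"rot":[0,0,0]},{"gripper":0.06,"slide":[0.285,0.023,0.02],"rot":[0,0,0]},{"gripper":0.06,"slide":[0.291,0.0235,0.02],"rot":[0,0,0]}]' && python3 -m inch '[{"gripper":0.06,"slide":[0,0,0],"rot":[0,0,0]},{"gripper":0.06,"slide":[0,0,0],"rot":[0,0,0]},{"gripper":0.06,"slide":[0,0,0],"rot":[0,0,0]}]'; python3 - <<'E'
from h import *
c=optics.calibration("wrist"); s=manip.sense(); p,d=optics.snapshot("wrist"); print(s['tool_pos'].round(1))
cv2.imwrite("pics/w4.png",p[:,:,::-1])
W=cloud("wrist",d,c); m=(np.hypot(W[...,0]-643,W[...,1]-1.5)<20)&(W[...,2]>40)&(W[...,2]<55); P=W[m]; print("knob",hull(P[:,:2]),np.median(P,0).round(1))
m=(np.hypot(W[...,0]-643,W[...,1]-1.5)<95)&(W[...,2]>14)&(W[...,2]<22); P=W[m]; print("disc z",np.median(P[:,2]).round(1),hull(P[:,:2]))
p,d=optics.snapshot("top"); W=cloud("top",d); m=(np.hypot(W[...,0]-620,W[...,1]+289)<60)&(W[...,2]>83)&(W[...,2]<97); P=W[m]; print("yellow",hull(P[:,:2]),np.median(P[:,2]).round(1))
P=W[(abs(np.hypot(W[...,0]-619,W[...,1]+289)-86)<8)&(W[...,2]>98)&(W[...,2]<112)]; print("rim",least_squares(lambda q:np.hypot(P[:,0]-q[0],P[:,1]-q[1])-q[2],[620,-288,86],loss='soft_l1').x.round(1))
cv2.imwrite("pics/top3.png",cv2.resize(p[50:160,310:440],None,fx=3,fy=3)[:,:,::-1])
E
```

```text
time_s: 25.47
tool_pos: [619.8, -289.5, 176.3]
ee_rot: [0.0, 0.707, 0.707, 0.0]
ft_force: [1.2, -0.2, 0.1]
opening: 76.1
gripper_force: 0.0
time_s: 26.3
tool_pos: [643.0, 5.0, 152.4]
ee_rot: [-0.001, 0.706, 0.708, -0.001]
ft_force: [-0.2, -0.0, -0.8]
opening: 60.2
gripper_force: 0.0
time_s: 26.55
tool_pos: [643.8, 0.2, 154.9]
ee_rot: [0.0, 0.708, 0.707, 0.0]
ft_force: [-0.2, -0.7, -0.2]
opening: 60.3
gripper_force: 0.0
[6.438e+02 2.000e-01 1.549e+02]
knob (array([642.1,   1.4]), 12.8) [641.8   2.5  47.9]
disc z 16.2 (array([640.7,   1.1]), 86.1)
yellow (array([ 618.7, -288.4]), 30.5) 88.4
rim [ 618.6 -289.    85.3]
```

View pics/w4.png

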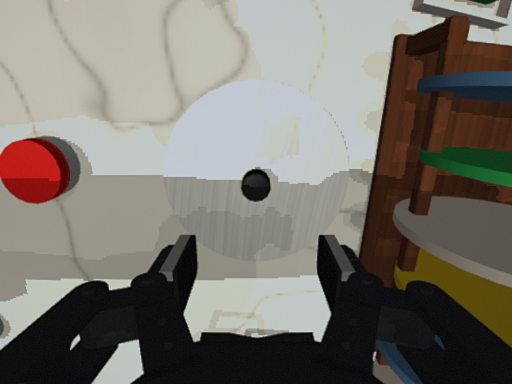

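View pics/top3.png

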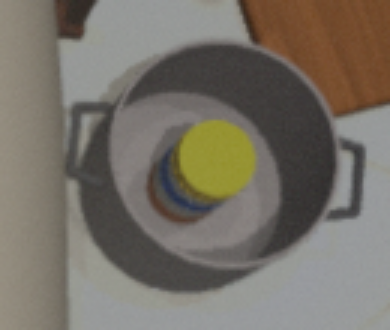

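Wrist view: the lid's knob at (256,185) sits in the middle of the disc, with the red tin (33,170) well left and the rack from x=365 on the right. The top crop shows the yellow tin (217,160) squarely on the blue tin and ring, with its top at 88.4 (expected 89). Going for the knob.

```bash
python3 -m inch '[{"gripper":0.06,"slide":[0.0012,-0.001,0.015],"rot":[0,0,0]},{"gripper":0.06,"slide":[0.0012,-0.001,0.04],"rot":[0,0,0]},{"gripper":0.06,"slide":[0.0012,-0.001,0.065],"rot":[0,0,0]},{"gripper":0.06,"slide":[0.0012,-0.001,0.09],"rot":[0,0,0]},{"gripper":0.06,"slide":[0.0012,-0.001,0.11],"rot":[0,0,0]},{"gripper":0.06,"slide":[0.0012,-0.001,0.122],"rot":[0,0,0]},{"gripper":0.06,"slide":[0.0012,-0.001,0.129],"rot":[0,0,0]},{"gripper":0.06,"slide":[0.0012,-0.001,0.131],"rot":[0,0,0]},{"gripper":0.06,"slide":[0.0012,-0.001,0.131],"rot":[0,0,0]},{"gripper":0.06,"slide":[0.0012,-0.001,0.131],"rot":[0,0,0]}]'
```

```text
time_s: 27.48
tool_pos: [643.3, 2.4, 24.4]
ee_rot: [0.001, 0.707, 0.707, 0.001]
ft_force: [0.1, 0.2, 1.1]
opening: 60.1
gripper_force: 0.0
```

```bash
python3 -m inch '[{"gripper":0.045,"slide":[-0.001,-0.0004,0],"rot":[0,0,0]},{"gripper":0.034,"slide":[-0.001,-0.0004,0],"rot":[0,0,0]},{"gripper":0.034,"slide":[-0.001,-0.0004,0],"rot":[0,0,0]},{"gripper":0.034,"slide":[-0.001,-0.0004,0],"rot":[0,0,0]},{"gripper":0.018,"slide":[-0.001,-0.0004,0],"rot":[0,0,0]},{"gripper":0.018,"slide":[-0.001,-0.0004,0],"rot":[0,0,0]},{"gripper":0.018,"slide":[-0.001,-0.0004,0],"rot":[0,0,0]},{"gripper":0.018,"slide":[-0.001,-0.0004,0],"rot":[0,0,0]},{"gripper":0.018,"slide":[-0.001,-0.0004,0],"rot":[0,0,0]}]' 60
```

```text
time_s: 28.23
tool_pos: [642.4, 1.7, 23.5]
ee_rot: [0.0, 0.707, 0.707, 0.0]
ft_force: [-0.5, 0.2, 5.8]
opening: 24.2
gripper_force: 59.1
```

```bash
python3 -m inch '[{"gripper":0.018,"slide":[0,0,-0.004],"rot":[0,0,0]},{"gripper":0.018,"slide":[0,0,-0.015],"rot":[0,0,0]},{"gripper":0.018,"slide":[0,0,-0.035],"rot":[0,0,0]},{"gripper":0.018,"slide":[0,0,-0.06],"rot":[0,0,0]},{"gripper":0.018,"slide":[0,0,-0.085],"rot":[0,0,0]},{"gripper":0.018,"slide":[0,0,-0.11],"rot":[0,0,0]},{"gripper":0.018,"slide":[0,0,-0.132],"rot":[0,0,0]},{"gripper":0.018,"slide":[0,0,-0.15],"rot":[0,0,0]},{"gripper":0.018,"slide":[0,0,-0.16],"rot":[0,0,0]},{"gripper":0.018,"slide":[0,0,-0.165],"rot":[0,0,0]}]' && python3 -m inch '[{"gripper":0.018,"slide":[-0.01,-0.001,0],"rot":[0,0,0]},{"gripper":0.018,"slide":[-0.03,-0.002,0],"rot":[0,0,0]},{"gripper":0.018,"slide":[-0.055,-0.004,0],"rot":[0,0,0]},{"gripper":0.018,"slide":[-0.085,-0.007,0],"rot":[0,0,0]},{"gripper":0.018,"slide":[-0.115,-0.009,0],"rot":[0,0,0]},{"gripper":0.018,"slide":[-0.145,-0.011,0],"rot":[0,0,0]},{"gripper":0.018,"slide":[-0.175,-0.013,0],"rot":[0,0,0]},{"gripper":0.018,"slide":[-0.205,-0.016,0],"rot":[0,0,0]},{"gripper":0.018,"slide":[-0.235,-0.018,0],"rot":[0,0,0]},{"gripper":0.018,"slide":[-0.26,-0.02,0],"rot":[0,0,0]}]' && python3 -m inch '[{"gripper":0.018,"slide":[-0.015,-0.0015,0],"rot":[0,0,0]},{"gripper":0.018,"slide":[-0.025,-0.0025,0],"rot":[0,0,0]},{"gripper":0.018,"slide":[-0.031,-0.0028,0],"rot":[0,0,0]},{"gripper":0.018,"slide":[-0.031,-0.0028,0],"rot":[0,0,0]},{"gripper":0.018,"slide":[-0.031,-0.0028,0],"rot":[0,0,0]},{"gripper":0.018,"slide":[-0.031,-0.0028,0],"rot":[0,0,0]}]'; python3 - <<'E'
from h import *
c=optics.calibration("wrist"); s=manip.sense(); p,d=optics.snapshot("wrist"); t=s['tool_pos']; print(t.round(1),s['ee_rot'].round(4),s['opening'])
W=cloud("wrist",d,c); m=(np.hypot(W[...,0]-t[0],W[...,1]-t[1])<95)&(abs(W[...,2]-(t[2]-7))<9)&(W[...,1]>t[1]+20); P=W[m]
A=np.c_[P[:,:2]-t[:2],np.ones(len(P))]; pl=np.linalg.lstsq(A,P[:,2],rcond=None)[0]; print("disc plane slope deg",np.degrees(pl[:2]).round(2),"z rel tcp",(pl[2]-t[2]).round(1),len(P))
E
```

```text
time_s: 29.07
tool_pos: [642.5, 1.6, 189.9]
ee_rot: [0.001, 0.707, 0.707, 0.001]
ft_force: [0.8, 0.4, -2.4]
opening: 23.9
gripper_force: 59.1
time_s: 29.9
tool_pos: [620.7, -261.0, 186.0]
ee_rot: [-0.001, 0.708, 0.707, -0.001]
ft_force: [0.6, 0.0, -2.1]
opening: 24.0
gripper_force: 59.1
time_s: 30.4
tool_pos: [619.5, -288.2, 188.1]
ee_rot: [-0.0, 0.707, 0.707, 0.0]
ft_force: [0.1, 0.9, -2.5]
opening: 24.5
gripper_force: 59.1
[ 619.5 -288.2  188.1] [-1.000e-04  7.068e-01  7.074e-01  1.000e-04] 24.479324013986744
disc plane slope deg [-0.09 -3.93] z rel tcp -6.1 35079
```

```bash
python3 - <<'E'
from h import *
def sec(W,cx,cy,z0,lab):
    X,Y,Z=W[...,0]-cx,W[...,1]-cy,W[...,2]; r=np.hypot(X,Y); a=np.degrees(np.arctan2(Y,X))
    for r0,r1 in((30,55),(65,82)):
        o=[]
        for k in range(-180,180,45):
            m=(r>r0)&(r<r1)&(a>=k)&(a<k+45)&(abs(Z-z0)<15); o.append(f"{np.median(Z[m])-z0:.1f}({m.sum()})" if m.sum()>5 else "-")
        print(lab,r0,o)
W=cloud("top",np.load("top0.npz")['d']); sec(W,642,1,0,"counter top")
W=cloud("scene",np.load("scene0.npz")['d']); sec(W,643.5,2,0,"counter scene")
t=manip.sense()['tool_pos']; print(t)
for n in("top","scene","wrist"):
    c=optics.calibration(n); p,d=optics.snapshot(n); sec(cloud(n,d,c),t[0],t[1],t[2]-23.5,n)
cv2.imwrite("pics/w5.png",p[:,:,::-1])
E
```

```text
counter top 30 ['14.1(51)', '14.1(46)', '14.0(53)', '14.1(37)', '14.0(34)', '14.0(41)', '14.2(46)', '14.1(48)']
counter top 65 ['11.9(160)', '12.1(152)', '12.3(142)', '12.4(137)', '11.9(148)', '12.5(145)', '12.3(159)', '11.9(154)']
counter scene 30 ['14.5(24)', '14.2(24)', '14.4(31)', '14.2(36)', '14.1(26)', '14.1(38)', '14.3(51)', '14.1(33)']
counter scene 65 ['13.0(131)', '12.7(127)', '12.3(133)', '12.6(151)', '12.7(186)', '12.7(187)', '12.3(189)', '12.8(150)']
[ 619.52804898 -288.19758581  188.16518375]
top 30 ['14.3(52)', '14.4(7)', '-', '14.3(20)', '14.1(55)', '14.3(72)', '14.2(48)', '14.3(74)']
top 65 ['12.3(201)', '12.7(62)', '12.3(24)', '11.8(51)', '12.0(206)', '12.1(225)', '12.0(240)', '12.2(235)']
scene 30 ['14.4(16)', '-', '14.2(10)', '14.7(13)', '14.3(29)', '14.1(34)', '14.4(33)', '14.2(31)']
scene 65 ['12.8(89)', '12.2(50)', '12.5(46)', '12.5(103)', '12.4(131)', '12.7(134)', '12.8(132)', '12.2(107)']
wrist 30 ['14.8(79)', '14.8(24)', '14.8(36)', '14.8(138)', '14.7(233)', '14.7(321)', '14.7(241)', '14.7(155)']
wrist 65 ['13.1(1126)', '13.7(34)', '13.9(19)', '12.8(1137)', '12.7(3248)', '12.8(4130)', '12.9(4173)', '13.1(3220)']
```

View pics/w5.png

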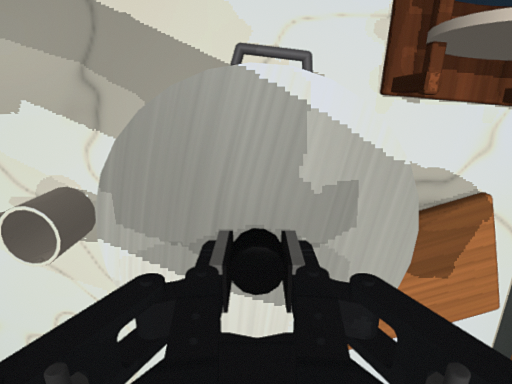

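Wrist view: the lid is held by its knob (258,260) over the pot, covering it with the back handle at (272,57) in line. The depth sections match those taken on the counter, so it is level. Lowering.

```bash
python3 -m inch '[{"gripper":0.018,"slide":[-0.001,0.0002,0.008],"rot":[0,0,0]},{"gripper":0.018,"slide":[-0.001,0.0002,0.022],"rot":[0,0,0]},{"gripper":0.018,"slide":[-0.001,0.0002,0.036],"rot":[0,0,0]},{"gripper":0.018,"slide":[-0.001,0.0002,0.046],"rot":[0,0,0]},{"gripper":0.018,"slide":[-0.001,0.0002,0.053],"rot":[0,0,0]},{"gripper":0.018,"slide":[-0.001,0.0002,0.055],"rot":[0,0,0]},{"gripper":0.018,"slide":[-0.001,0.0002,0.055],"rot":[0,0,0]},{"gripper":0.018,"slide":[-0.001,0.0002,0.055],"rot":[0,0,0]}]'
```

```text
time_s: 31.27
tool_pos: [619.6, -290.5, 133.6]
ee_rot: [0.0, 0.707, 0.707, 0.0]
ft_force: [-0.1, -0.3, -1.9]
opening: 24.2
gripper_force: 59.1
```

```bash
python3 -m inch '[{"gripper":0.018,"slide":[0.001,0,0],"rot":[0,0,0]},{"gripper":0.018,"slide":[0.001,0,0.001],"rot":[0,0,0]},{"gripper":0.018,"slide":[0.001,0,0.002],"rot":[0,0,0]},{"gripper":0.018,"slide":[0.001,0,0.003],"rot":[0,0,0]},{"gripper":0.018,"slide":[0.001,0,0.004],"rot":[0,0,0]},{"gripper":0.018,"slide":[0.001,0,0.005],"rot":[0,0,0]},{"gripper":0.018,"slide":[0.001,0,0.006],"rot":[0,0,0]},{"gripper":0.018,"slide":[0.001,0,0.007],"rot":[0,0,0]},{"gripper":0.018,"slide":[0.001,0,0.008],"rot":[0,0,0]},{"gripper":0.018,"slide":[0.001,0,0.008],"rot":[0,0,0]}]' && python3 -m inch '[{"gripper":0.018,"slide":[0,0,0.001],"rot":[0,0,0]},{"gripper":0.018,"slide":[0,0,0.002],"rot":[0,0,0]},{"gripper":0.018,"slide":[0,0,0.003],"rot":[0,0,0]},{"gripper":0.018,"slide":[0,0,0.003],"rot":[0,0,0]}]'
```

```text
time_s: 32.1
tool_pos: [619.3, -289.3, 124.7]
ee_rot: [-0.0, 0.707, 0.707, -0.0]
ft_force: [0.6, -0.3, -1.8]
opening: 24.4
gripper_force: 59.1
time_s: 32.43
tool_pos: [619.3, -289.3, 121.7]
ee_rot: [-0.0, 0.707, 0.707, -0.0]
ft_force: [-0.7, -0.3, -2.2]
opening: 23.9
gripper_force: 59.1
```

Free inside the mouth; 1.2 mm to go.

```bash
python3 -m inch '[{"gripper":0.018,"slide":[0,0,0.0005],"rot":[0,0,0]},{"gripper":0.018,"slide":[0,0,0.001],"rot":[0,0,0]},{"gripper":0.018,"slide":[0,0,0.0014],"rot":[0,0,0]},{"gripper":0.018,"slide":[0,0,0.0014],"rot":[0,0,0]}]'; python3 -m inch '[{"gripper":0.018,"slide":[0,0,0.0005],"rot":[0,0,0]},{"gripper":0.018,"slide":[0,0,0.0005],"rot":[0,0,0]}]'
```

```text
time_s: 32.77
tool_pos: [619.4, -289.4, 120.6]
ee_rot: [0.0, 0.707, 0.707, 0.0]
ft_force: [-1.0, -0.5, -1.8]
opening: 24.0
gripper_force: 59.0
time_s: 32.93
tool_pos: [619.4, -289.4, 120.6]
ee_rot: [0.0, 0.707, 0.707, 0.0]
ft_force: [-1.0, 0.8, 1.2]
opening: 23.9
gripper_force: 59.2
```

```bash
python3 -m inch '[{"gripper":0.03,"slide":[0,0,0],"rot":[0,0,0]},{"gripper":0.045,"slide":[0,0,0],"rot":[0,0,0]},{"gripper":0.055,"slide":[0,0,0],"rot":[0,0,0]},{"gripper":0.06,"slide":[0,0,0],"rot":[0,0,0]},{"gripper":0.06,"slide":[0,0,-0.008],"rot":[0,0,0]},{"gripper":0.06,"slide":[0,0,-0.025],"rot":[0,0,0]},{"gripper":0.06,"slide":[0,0,-0.05],"rot":[0,0,0]},{"gripper":0.06,"slide":[0,0,-0.08],"rot":[0,0,0]},{"gripper":0.06,"slide":[0.02,-0.02,-0.1],"rot":[0,0,0]},{"gripper":0.06,"slide":[0.04,-0.05,-0.11],"rot":[0,0,0]}]' && python3 -m inch '[{"gripper":0.06,"slide":[0.03,-0.02,0],"rot":[0,0,0]},{"gripper":0.06,"slide":[0.06,-0.04,0],"rot":[0,0,0]},{"gripper":0.06,"slide":[0.09,-0.06,0],"rot":[0,0,0]},{"gripper":0.06,"slide":[0.12,-0.08,0],"rot":[0,0,0]},{"gripper":0.06,"slide":[0.15,-0.1,0],"rot":[0,0,0]},{"gripper":0.06,"slide":[0.17,-0.12,0],"rot":[0,0,0]},{"gripper":0.06,"slide":[0.18,-0.13,0],"rot":[0,0,0]},{"gripper":0.06,"slide":[0.18,-0.13,0],"rot":[0,0,0]}]'; python3 - <<'E'
from h import *
im=[]
for n in("top","scene"):
    p,d=optics.snapshot(n); im.append(p); W=cloud(n,d); X,Y,Z=W[...,0],W[...,1],W[...,2]
    k=W[(np.hypot(X-619.5,Y+289)<25)&(Z>138)]; print(n,"knob",hull(k[:,:2]),np.median(k[:,2]).round(1))
    r=np.hypot(X-619.5,Y+289); a=np.degrees(np.arctan2(Y+289,X-619.5)); 
    print([round(float(np.median(Z[(r>55)&(r<80)&(a>=q)&(a<q+45)&(Z>90)])-97),1) for q in range(-180,180,45)])
im[1]=cv2.resize(im[1][90:240,20:270],(800,480)); 
cv2.imwrite("pics/end_top.png",im[0][:,:,::-1]); cv2.imwrite("pics/end_scene.png",im[1][:,:,::-1])
E
```

```text
time_s: 33.77
tool_pos: [570.9, -249.7, 232.0]
ee_rot: [0.001, 0.707, 0.707, 0.001]
ft_force: [1.4, -0.5, 0.9]
opening: 59.7
gripper_force: 0.0
time_s: 34.43
tool_pos: [438.0, -67.7, 231.8]
ee_rot: [0.001, 0.707, 0.708, 0.001]
ft_force: [0.7, 0.2, 0.5]
opening: 60.1
gripper_force: 0.0
top knob (array([0., 0.]), 0.0) nan
[nan, nan, nan, nan, nan, nan, nan, nan]
scene knob (array([ 619.3, -287.7]), 14.0) 143.8
[13.5, 12.9, 12.7, 13.3, 13.4, 13.2, 13.0, 13.4]
  return _methods._mean(a, axis=axis, dtype=dtype,
  ret = ret.dtype.type(ret / rcount)
```

View pics/end_top.png

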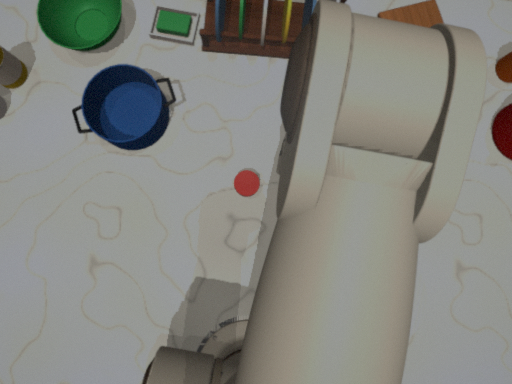

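View pics/end_scene.png

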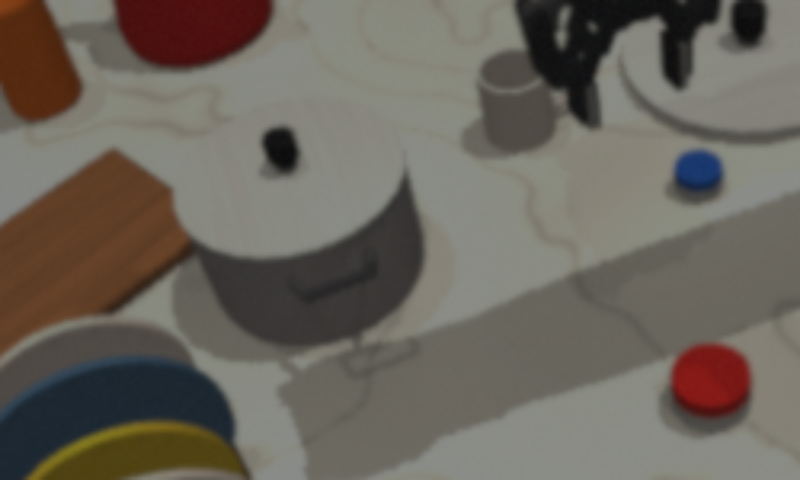

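The final scene view shows the lid level and home on the steel pot, with its knob at (280,148). Disc heights match the counter baseline plus 97 within 0.5 mm all round. The mug (515,105) and red tin (710,380) are still where they were. The top view (lid area hidden by the arm) shows the blue pot (125,107) unmoved. The robot touches nothing.

```bash
python3 -c "
from workcell import order
print(order.hand_in())"
```

```text
the job is handed in; nothing more can be done
None
```

The job is handed in: ring, blue tin and yellow tin are stacked in the middle of the steel pot, and the lid sits level and fully home, at about 34.5 s of the 136 s allowed; the hand-in call returned no verdict.

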